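# Hold the rack's foot block against its sprung stop

### The job

Be my third hand while I screw the oak foot block onto the bottle rack: pick up the block and lower it lengthways into the steel channel along the front of the rack, down on the channel's floor and short of the sprung stop plate. Then slide it along the channel against the plate and push until the plate is about half-way through its travel, level with the black mark on the channel's rims, never all the way to the end of its travel. Keep that push steady for three seconds and finish still holding the block there without letting go; do not drop the block, and leave the canister, the cap tin and the can where they are.

Things in the scene. Friction and masses are not known exactly. Their poses are not given: they have to be found in the camera images.
- block_mid (a point): centre of the loose oak foot block, a plain rectangular block 36 mm wide (its x), 130 mm long (its y) and 60 mm high (its z), about 0.15 to 0.3 kg, standing on the counter on its 36 x 130 mm face; the same either way round. Grip it across its 36 mm width, by its upper half (the channel's rims will stand beside its lowest 21 mm)
- channel_mid (a point): point on the floor of the steel channel fixed along the front of the bottle rack, midway across it, 3 mm above the counter. y runs along the channel towards the stop plate, x across it towards the bottles, z up. 44 mm wide inside; walls with flared rims reach 21 mm above its floor (64 mm across the rims); from y = -113 mm (open end) to +137 mm (a 52 mm high end bracket)
- stop_face (a point): centre of the face of the sprung steel stop plate that the block's end is pressed against (plate 40 mm wide, 50 mm high, 6 mm thick, standing across the channel); at rest it lies at y = +90 mm of channel_mid and 27 mm above the channel's floor, and it moves with the plate
- stop (a joint): how far the stop plate is pushed in, in m along the channel's +y: 0 at rest, 0.028 at the end of its travel. A plain spring of 600 N/m pushes it back: half-way (0.014) takes 8.4 N
- canister_mid (a point): centre of the white ceramic canister with a knobbed lid, 106 mm across, 152 mm high; bystander
- captin_mid (a point): centre of the red plastic crown-cap tin, a flat round tin 80 mm across, 50 mm high; bystander
- can_mid (a point): centre of the aluminium can, 66 mm across, 115 mm high; bystander
- rack: metal bottle rack, fixed to the counter; origin on the counter 3 mm below channel_mid, same axes. Four green bottles lie in it behind the channel, necks away and slightly up: from x = +100 to +350 mm, y = -160 to +160 mm, up to 110 mm above the counter. A black mark on each channel rim runs from y = +98 to +110 mm
Mind the look-alikes: they are no part of the job. There is more than one size of the part that bears block_mid; the job needs the middle-sized.

How it is judged:
On the way, in this order (a step that is already met when the one before it is completed fails the run):
1. the block, in the gripper's touch, is down on the channel's floor, lengthways, with the stop plate not yet pushed (z of block_mid in the frame of channel_mid between 0.026 and 0.034 m and x of block_mid in the frame of channel_mid between -0.007 and 0.007 m and y of block_mid in the frame of channel_mid between -0.1 and 0.03 m and angle between the y axis of block_mid and the y axis of channel_mid, either way round below 0.12 rad and angle between block_mid's own z axis and vertical below 0.1 rad and contact force between the fingers and block above 0.2 N and value of joint stop below 0.003 m), for 0.1 s.
2. the block's end presses the stop plate with 4 to 14 N, steadily for 2 s (contact force between block and stop between 4 and 14 N and linear speed of block below 0.02 m/s and z of block_mid in the frame of channel_mid below 0.035 m), for 2 s.
At the end, for the whole second after the job is handed in: the robot still holds the block with its fingers: the block lies on the channel's floor (within 5 mm), lengthways and upright, at rest, and its end presses the stop plate with 4 to 14 N (plate pushed in 6.5 to 23.5 mm of its 28 mm) (all of step 2 and value of joint stop between 0.0065 and 0.0235 m and contact force between the fingers and block above 1 N and z of block_mid in the frame of channel_mid above 0.026 m and x of block_mid in the frame of channel_mid between -0.007 and 0.007 m and angle between the y axis of block_mid and the y axis of channel_mid, either way round below 0.12 rad and angle between block_mid's own z axis and vertical below 0.1 rad); the arm keeps its last pose, push and grip.
It fails at once if the stop plate is jammed to the end of its travel (value of joint stop above 0.0265 m).
It fails at once if the block is let go in the air (height (world z) of block_mid above 0.065 m and contact force between the fingers and block below 0.01 N).
It fails at once if the canister is moved more than 30 mm (distance of canister_mid from where it was at the start of the episode above 0.03 m).
It fails at once if the cap tin is moved more than 30 mm (distance of captin_mid from where it was at the start of the episode above 0.03 m).
It fails at once if the can is moved more than 30 mm (distance of can_mid from where it was at the start of the episode above 0.03 m).
It also fails if it takes over 54 s, if anything falls off the work surface, if the arm or the gripper's body presses on something with over 40 N, if the wrist force passes 120 N, or if a joint passes its speed limit or range.

### The arm

A 6-joint arm with a two-finger parallel gripper is mounted at the origin on the work surface. World frame = base frame: x ahead of the robot, y to its left, z up, the work surface at z = 0. Lengths are in m, angles in rad, forces in N, time in s.
With the tool pointing down it reaches from about 0.25 to 0.775 m from the base axis. Payload 8.9 kg.
Tool frame: the origin (TCP) lies midway between the tips of the shut fingers; the grasp point (between the pads) lies 19 mm behind it (ctrl.hold_point_z is the distance from the TCP to the grasp point, in m); x points along the fingers, y is the direction in which the jaws open and shut, and the axes are right-handed (so a half turn about x gives the same grasp; the last joint's range is limited). The gripper opens to 85 mm and grips with 20 to 120 N. Pads are 22 mm wide; open, the fingers measure 114 mm over their backs; the gripper's body (76 mm by 85 mm) begins 54 mm behind the grasp point. The pads swing forward as they close: fully open they stand 13 mm farther back than shut.
Start: joints at [1.105, 0.291, -0.153, 1.127, 0, 1.431], TCP at [0.169, 0.497, 0.231] pointing down, gripper open.
Joint ranges: [-2.52, 2.52], [-0.91, 1.74], [-1.3, 1.37], [-1.96, 2.02], [-1.52, 1.47], [-3.14, 3.14]. Speed limits (rad/s): [2.22, 2.22, 2.79, 3.14, 3.14, 3.14].

### API

Orientations are given as a unit quaternion [x, y, z, w].
In Python, from workcell import ctrl, imaging gives the robot as it stands.
- The arm moves only by the tool arm_command, never from a script. Its argument "plan" is a list of rows, each a list of 2 entries, a list of its own where there are three numbers: the shift along the tool's x, y, z in cm, then the turn about the tool's x in rad. In form: [[[x, y, z], roll], ...]. A call has 1 to 20 rows; each row is the pose to reach, as a shift and turn from the pose measured when the call began, along the tool's axes at that moment; what a row does not reach only later rows make up. A row lasts 1/10 s, in which the tool goes at most 50 mm and 8.59 degrees, less where a joint would pass 70% of its speed; a pose out of reach is approached as far as the arm can. A call with a gripper value outside its range is refused whole. "grip" is the opening, from 0 (shut) to 1 (fully open), set as the call begins (left out, the last holds). The fingers move at their own pace and stop on an object; "grip_force" is the grip in N (left out, the last holds). Time passes only in rows, so rows that repeat a pose let the fingers close. It gives the time, the measured TCP pose, the force and the opening at its end, in the units of the state.
- ctrl.get_state(): the state, without advancing time (a new reading comes with each control period).
- imaging.snapshot(name): name is "scene" or "top" or "wrist"; returns the picture (384x512x3 uint8, blue, green, red); there is no depth.
- imaging.camera_model(name): a dict with "vfov" (degrees; the focal length in pixels is half the picture's height over the tangent of half this angle, whatever the lens; pixels are square), "cx", "cy" (the principal point, pixels), "dist" ([k1, k2, p1, p2, k3] as OpenCV has them; the pictures are not rectified), "xyz" and "orientation" of the camera in the world. Camera axes: x right, y down, z forward; pixel columns grow to the right and rows downward; lengths in m; the calibration is good to about 2 mm. A picture is of the moment at which its call begins: read the wrist's pose just before it. camera_model takes no time and is no camera call; for the wrist camera it gives the pose at the moment of the call.
- ctrl.job_done(): hands the job in, once; it reports no verdict.
The state is a dict: "t": time; "joint_pos": joint angles; "qvel": joint speeds; "joint_torque": joint torques, N m; "ee_pos": TCP position; "tool_rot": TCP orientation; "wrist_force": force on the tool from outside, world axes, zero at the start; "ft_torque": the same for the moment, N m; "width": finger opening in m.
Only numpy, scipy, OpenCV 4.12 (cv2) and the standard library are available. Lean on these libraries where they do the work, as an engineer would, in place of code of your own. Each camera call takes 0.05 s, during which the arm holds its last target.

## Working session

There is one attempt and no reset: what is moved stays moved. The work goes in short steps, Python scripts to look and compute and a tool call to move; the robot and the scene stay as the last step left them, time stands still between calls to the robot, and variables do not carry over. Pictures are saved under pics/ and viewed, and the job is handed in when it is done.

Besides the shell and the picture viewer there is one more tool, called after "Request:" in YAML: its name, and indented under it one key for each argument. arm_command: Moves the arm, as the interface text tells. Its arguments: {"type":"object","properties":{"plan":{"type":"array"},"grip":{"type":"number"},"grip_force":{"type":"number"}},"required":["plan"]}

```bash
mkdir -p pics; ls; python3 - <<'E'
from workcell import ctrl, imaging
import cv2
for n in ["scene","top","wrist"]:
    m=imaging.camera_model(n); print(n,m)
    cv2.imwrite(f"pics/{n}0.png",imaging.snapshot(n))
print(ctrl.get_state(), ctrl.hold_point_z)
E
```

```text
pics
scene {'vfov': 46.53253772341899, 'cx': 267.244099541029, 'cy': 194.16346336284465, 'dist': array([-0.00704929,  0.        ,  0.        ,  0.        ,  0.        ]), 'xyz': array([0.98412883, 0.30309694, 1.07967843]), 'orientation': array([ 0.37670549,  0.88607935, -0.24623338, -0.11102015])}
top {'vfov': 53.89485742679541, 'cx': 251.30238796857165, 'cy': 192.63293177383798, 'dist': array([-0.02854821,  0.        ,  0.        ,  0.        ,  0.        ]), 'xyz': array([ 0.26921971, -0.105363  ,  1.22165552]), 'orientation': array([ 0.71843956, -0.68468043,  0.08705855, -0.08647606])}
wrist {'vfov': 71.06399636019185, 'cx': 257.5385876330658, 'cy': 195.0627142408475, 'dist': array([-0.01876216,  0.        ,  0.        ,  0.        ,  0.        ]), 'xyz': array([0.10218129, 0.52110999, 0.37410429]), 'orientation': array([0.8049497 , 0.57690643, 0.08024632, 0.11311711])}
{'t': 0.15, 'joint_pos': array([ 1.10471069e+00,  2.91127622e-01, -1.53897453e-01,  1.12671803e+00,
       -2.13323163e-05,  1.43152984e+00]), 'qvel': array([ 0.00069626, -0.00272205,  0.00196628,  0.0004589 ,  0.00042586,
        0.00093106]), 'joint_torque': array([ 1.97749963e-03, -5.37368882e+01,  3.31521499e+01,  1.14821369e-02,
       -3.38435677e-05,  2.32270497e-05]), 'ee_pos': array([0.16838668, 0.49693413, 0.23089704]), 'tool_rot': array([ 0.11471268,  0.69777944, -0.11535622,  0.69759429]), 'wrist_force': array([-0.0844068 ,  0.28508307,  0.7801124 ]), 'ft_torque': array([-0.04355142,  0.00511129,  0.00653596]), 'width': 0.08571969914726256} 0.0187
```

View pics/scene0.png

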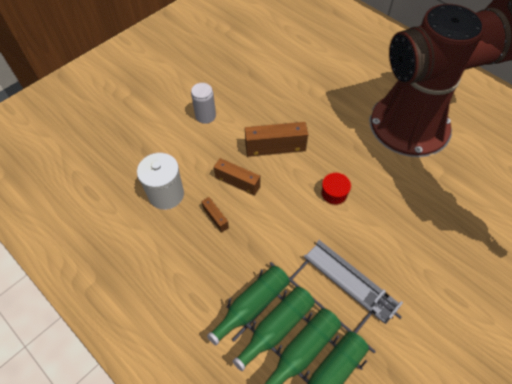

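View pics/top0.png

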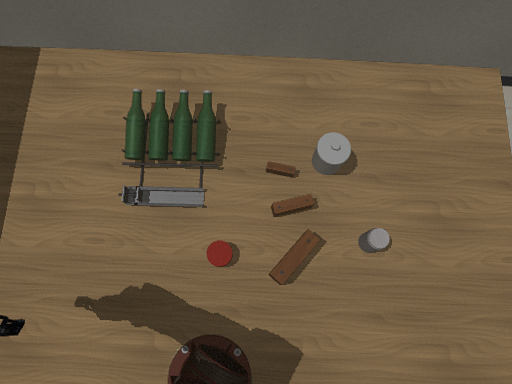

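View pics/wrist0.png

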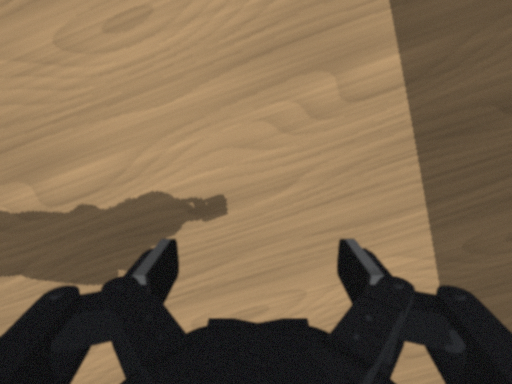

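The top view shows three oak blocks: small (281,169), middle (294,205) and large (297,257). The middle one should fit 36x130x60, so I'll measure all three and enlarge a crop to check. The channel is at (165,196), with its stop end at the left (about 130,195).

```bash
cat > h.py <<'E'
import numpy as np, cv2
from scipy.spatial.transform import Rotation as R
from workcell import ctrl, imaging
def ray(m,px):
    f=192/np.tan(np.radians(m['vfov']/2)); K=np.array([[f,0,m['cx']],[0,f,m['cy']],[0,0,1.]])
    p=cv2.undistortPoints(np.array(px,float).reshape(-1,1,2),K,m['dist']).reshape(-1,2)
    d=np.c_[p,np.ones(len(p))]@R.from_quat(m['orientation']).as_matrix().T
    return m['xyz'],d
def onplane(m,px,z):
    o,d=ray(m,px); return o+d*((z-o[2])/d[:,2])[:,None]
def proj(m,P):
    f=192/np.tan(np.radians(m['vfov']/2)); K=np.array([[f,0,m['cx']],[0,f,m['cy']],[0,0,1.]])
    Rm=R.from_quat(m['orientation']).as_matrix().T
    return cv2.projectPoints(np.array(P,float).reshape(-1,1,3),cv2.Rodrigues(Rm)[0],-Rm@m['xyz'],K,m['dist'])[0].reshape(-1,2)
E
python3 - <<'E'
from h import *
im=cv2.imread('pics/top0.png'); m=imaging.camera_model('top')
hsv=cv2.cvtColor(im,cv2.COLOR_BGR2HSV)
print(hsv[205,294],hsv[256,297],hsv[220,250])
a=cv2.resize(im[140:300,240:400],None,fx=4,fy=4,interpolation=cv2.INTER_CUBIC)
b=cv2.resize(im[170:220,100:230],None,fx=6,fy=6,interpolation=cv2.INTER_CUBIC)
a=cv2.resize(im[150:290,255:395],(560,560),interpolation=cv2.INTER_CUBIC)
cv2.imwrite('pics/a.png',a);cv2.imwrite('pics/b.png',b)
s=cv2.imread('pics/scene0.png')
cv2.imwrite('pics/c.png',cv2.resize(s[230:330,290:410],None,fx=5,fy=5,interpolation=cv2.INTER_CUBIC))
E
```

```text
[ 12 141  94] [ 12 140  95] [ 17 105 121]
```

View pics/a.png

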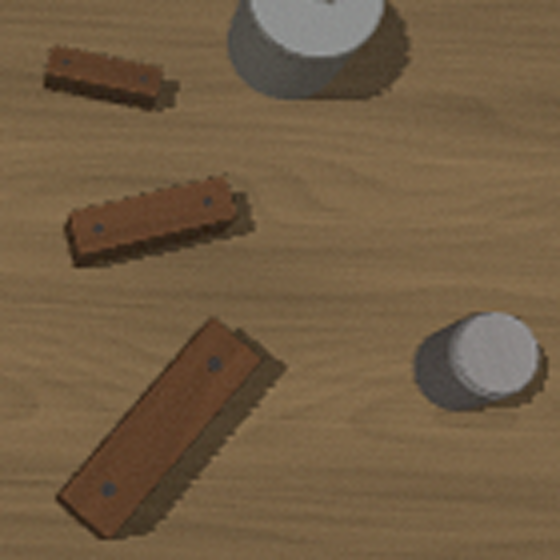

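View pics/b.png

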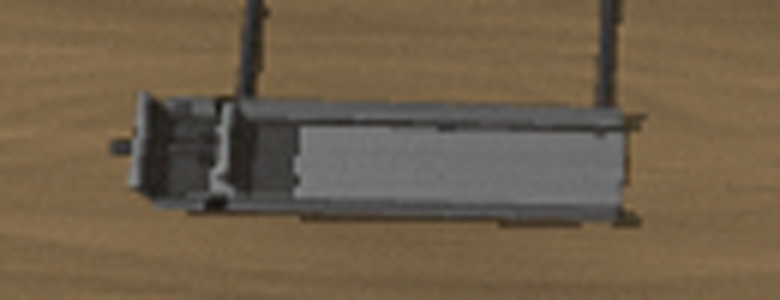

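View pics/c.png

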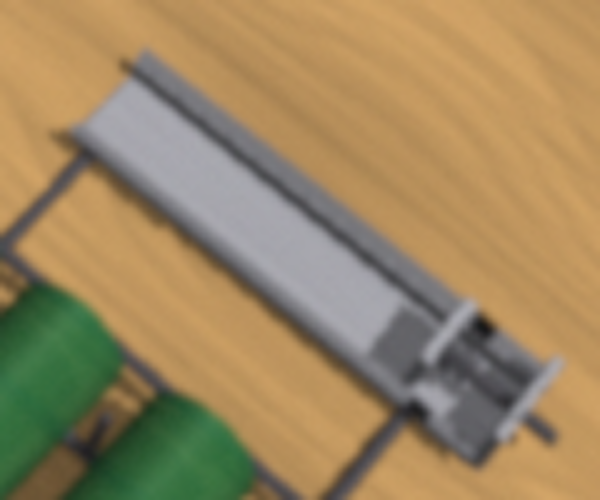

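The enlarged crop confirms three blocks: small at crop (105,78), middle at (152,220) and large at (165,428). The middle block's top corners are near (68,212), (226,177), (238,215) and (77,250). In the channel crop the floor runs from x=622 (open end), and the plate's face is at about x=237.

```bash
python3 - <<'E'
from h import *
m=imaging.camera_model('top')
def cr(p,s,o): return (np.array(p,float)+.5)/s-.5+np.array(o)
for nm,pts,z in [('mid',[(66,213),(225,177),(238,215),(78,253)],.06),('small',[(50,47),(162,67),(157,97),(46,76)],.04),('large',[(212,318),(267,353),(106,538),(57,496)],.08)]:
    P=onplane(m,cr(pts,4,(255,150)),z)
    print(nm,P.mean(0),[np.linalg.norm(P[i]-P[(i+1)%4]).round(3) for i in range(4)],np.degrees(np.arctan2(*(P[1]+P[2]-P[0]-P[3])[[1,0]])))
# channel floor edges z=.003
P=onplane(m,cr([(622,130),(622,205),(300,126),(300,198)],6,(100,170)),.003); print(P)
# rim outer top edges z=.024
P=onplane(m,cr([(622,108),(622,219),(170,97),(170,206)],6,(100,170)),.024); print(P)
# plate top front face corners z=.055
P=onplane(m,cr([(237,102),(233,188)],6,(100,170)),.055); print(P)
# cylinders tops
for n,p,z in [('tin',(220,253),.05),('can',(378,239),.115),('canister',(334,149),.14)]: print(n,onplane(m,[p],z))
E
```

```text
mid [ 0.53288578 -0.23110674  0.06      ] [np.float64(0.13), np.float64(0.032), np.float64(0.13), np.float64(0.033)] -73.96042814308586
small [ 0.65541925 -0.19111377  0.04      ] [np.float64(0.093), np.float64(0.026), np.float64(0.092), np.float64(0.025)] -98.09685388700782
large [ 0.36715126 -0.23954595  0.08      ] [np.float64(0.049), np.float64(0.185), np.float64(0.047), np.float64(0.179)] -123.9748723077979
[[0.57210053 0.0609539  0.003     ]
 [0.52962786 0.05762779 0.003     ]
 [0.56563263 0.23985317 0.003     ]
 [0.52485292 0.23524048 0.003     ]]
[[0.57925689 0.05905895 0.024     ]
 [0.5174244  0.05421594 0.024     ]
 [0.57336622 0.30709709 0.024     ]
 [0.51255782 0.29935531 0.024     ]]
[[0.5644935  0.2602547  0.055     ]
 [0.51758643 0.25675163 0.055     ]]
tin [[ 0.3674226  -0.01214245  0.05      ]]
can [[ 0.42457856 -0.47932743  0.115     ]]
canister [[ 0.69025804 -0.34529469  0.14      ]]
```

Measured sizes: the middle block is 130 x ~33 mm (matches 36x130), the small 93x26 and the large 182x48, so the target is the one at top pixel (294,205). Next I'll work out a hover move.

```bash
cat >> h.py <<'E'
def plan(tgt,head):
    """tgt TCP world; head: desired heading (deg) of tool y axis in world, mod 180. returns shift cm, rolls"""
    s=ctrl.get_state(); M=R.from_quat(s['tool_rot']).as_matrix()
    sh=M.T@(np.array(tgt)-s['ee_pos'])*100
    out=[]
    for h in (head,head+180):
        h=np.radians(h); d=M.T@np.array([np.cos(h),np.sin(h),0]); out.append(np.arctan2(d[2],d[1]).round(4))
    print('t',s['t'],'ee',s['ee_pos'].round(4),'xaxis',M[:,0].round(4),'yhead',np.degrees(np.arctan2(M[1,1],M[0,1])).round(2),'j',s['joint_pos'].round(3),'F',s['wrist_force'].round(2),'w',s['width'].round(4))
    print('shift cm',sh.round(2),'roll',out)
E
python3 - <<'E'
from h import *
plan([.533,-.231,.2],16.0)
m=imaging.camera_model('wrist'); s=ctrl.get_state(); M=R.from_quat(s['tool_rot']).as_matrix()
print('cam in tool',M.T@(m['xyz']-s['ee_pos']),'axes in tool\n',M.T@R.from_quat(m['orientation']).as_matrix())
E
```

```text
Traceback (most recent call last):
  File "h.py", line 22, in plan
    print('t',s['t'],'ee',s['ee_pos'].round(4),'xaxis',M[:,0].round(4),'yhead',np.degrees(np.arctan2(M[1,1],M[0,1])).round(2),'j',s['joint_pos'].round(3),'F',s['wrist_force'].round(2),'w',s['width'].round(4))
                                                                                                                                                                                            ^^^^^^^^^^^^^^^^
AttributeError: 'float' object has no attribute 'round'
```

```bash
sed -i "s/s\['width'\].round(4)/round(s['width'],4)/" h.py
python3 - <<'E'
from h import *
plan([.533,-.231,.2],16.0)
m=imaging.camera_model('wrist'); s=ctrl.get_state(); M=R.from_quat(s['tool_rot']).as_matrix()
print('cam in tool',M.T@(m['xyz']-s['ee_pos']),'axes in tool\n',M.T@R.from_quat(m['orientation']).as_matrix())
E
```

```text
t 0.15 ee [0.1684 0.4969 0.2309] xaxis [-4.e-04 -9.e-04 -1.e+00] yhead 71.27 j [ 1.105  0.291 -0.154  1.127 -0.     1.432] F [-0.08  0.29  0.78] w 0.0857
shift cm [  3.14 -57.23  57.9 ] roll [np.float64(0.9647), np.float64(-2.1769)]
cam in tool [-0.14327499  0.00154465 -0.07047287] axes in tool
 [[ 2.12589626e-04 -2.74825539e-01  9.61494086e-01]
 [ 9.99999866e-01 -3.95819846e-04 -3.34241266e-04]
 [ 4.72436478e-04  9.61494028e-01  2.74825418e-01]]
```

```bash
python3 - <<'E'
from h import *
plan([.55,-.285,.23],16.0)
E
```

```text
t 0.15 ee [0.1684 0.4969 0.2309] xaxis [-4.e-04 -9.e-04 -1.e+00] yhead 71.27 j [ 1.105  0.291 -0.154  1.127 -0.     1.432] F [-0.08  0.29  0.78] w 0.0857
shift cm [  0.14 -61.8   61.24] roll [np.float64(0.9647), np.float64(-2.1769)]
```

Request:
arm_command:
  plan:
    - [[0.1,-2,2],0.05]
    - [[0.1,-5,5],0.1]
    - [[0.1,-8.5,8.5],0.15]
    - [[0.1,-12,12],0.2]
    - [[0.1,-15.5,15.5],0.25]
    - [[0.1,-19,19],0.3]
    - [[0.1,-22.5,22.3],0.36]
    - [[0.1,-26,25.8],0.42]
    - [[0.1,-29.5,29.2],0.48]
    - [[0.1,-33,32.7],0.54]
    - [[0.1,-36.5,36.2],0.6]
    - [[0.1,-40,39.7],0.66]
    - [[0.1,-43.5,43.1],0.72]
    - [[0.1,-47,46.6],0.78]
    - [[0.1,-50.5,50],0.83]
    - [[0.1,-54,53.5],0.88]
    - [[0.1,-57.5,57],0.92]
    - [[0.1,-60,59.5],0.95]
    - [[0.1,-61.8,61.2],0.965]
    - [[0.1,-61.8,61.2],0.965]

```text
t: 2.15
ee_pos: [0.5501, -0.2877, 0.2292]
tool_rot: [0.426, 0.564, -0.427, 0.564]
wrist_force: [-0.9, 0.2, -0.4]
width: 0.0853
```

Request:
arm_command:
  plan:
    - [[0,0,0],0]
    - [[0,0,0],0]

```text
t: 2.35
ee_pos: [0.5497, -0.287, 0.2288]
tool_rot: [0.426, 0.565, -0.427, 0.564]
wrist_force: [-1.0, 0.4, -0.2]
width: 0.0852
```

```bash
python3 - <<'E'
from h import *
plan([.55,-.285,.23],16.0)
m=imaging.camera_model('wrist'); im=imaging.snapshot('wrist'); cv2.imwrite('pics/w1.png',im)
import pickle; pickle.dump(m,open('w1.pkl','wb'))
E
```

```text
t 2.35 ee [ 0.5497 -0.287   0.2288] xaxis [-1.8e-03 -5.0e-04 -1.0e+00] yhead 15.85 j [-5.980e-01  4.780e-01  1.210e-01  1.216e+00 -1.000e-03  6.960e-01] F [-1.05  0.37 -0.16] w 0.0852
shift cm [-0.12  0.08 -0.18] roll [np.float64(-0.0027), np.float64(3.1389)]
```

View pics/w1.png

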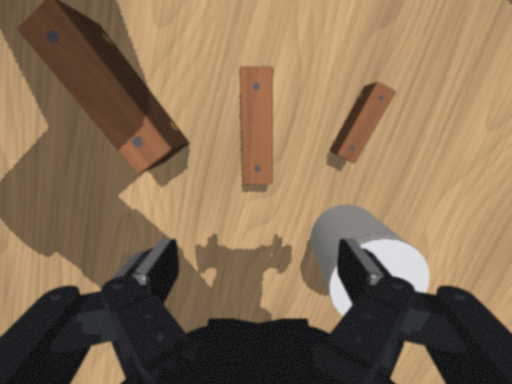

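The wrist view shows the middle block nearly square-on, at (257,126). Its top runs from about row 67 to 184 and column 240 to 273. I'll refine this by contour.

```bash
python3 - <<'E'
from h import *
import pickle; m=pickle.load(open('w1.pkl','rb')); im=cv2.imread('pics/w1.png')
hsv=cv2.cvtColor(im,cv2.COLOR_BGR2HSV); print(hsv[126,257],hsv[126,225],hsv[188,257],hsv[126,242])
mk=((hsv[...,0]<14)&(hsv[...,1]>120)&(hsv[...,2]>110)).astype(np.uint8)
mk=cv2.morphologyEx(mk,cv2.MORPH_CLOSE,np.ones((9,9)))
n,l,st,c=cv2.connectedComponentsWithStats(mk); k=l[126,257]; print(st[k])
cs=cv2.findContours((l==k).astype(np.uint8),cv2.RETR_EXTERNAL,cv2.CHAIN_APPROX_NONE)[0][0]
P=onplane(m,cs.reshape(-1,2),.06); r=cv2.minAreaRect((P[:,:2]*1000).astype(np.float32)); print(r)
b=cv2.boxPoints(r); print(b)
big=cv2.resize(im[50:210,200:320],None,fx=4,fy=3.7,interpolation=cv2.INTER_CUBIC); cv2.imwrite('pics/w1c.png',big)
plan([r[0][0]/1000,r[0][1]/1000,.15],16.0)
E
```

```text
[ 12 139 158] [ 17 101 189] [ 17 100 120] [ 12 135 145]
[ 240   67   33  118 3585]
((531.6080322265625, -229.68202209472656), (34.846435546875, 128.47666931152344), 16.06252098083496)
[[ 497.09116 -172.77231]
 [ 532.63885 -296.23328]
 [ 566.1249  -286.59174]
 [ 530.5772  -163.13077]]
t 2.4 ee [ 0.5498 -0.2868  0.2291] xaxis [-1.4e-03 -7.0e-04 -1.0e+00] yhead 15.86 j [-5.980e-01  4.770e-01  1.210e-01  1.216e+00 -1.000e-03  6.960e-01] F [ 0.43 -0.34  0.07] w 0.0854
shift cm [ 7.91 -0.18 -5.99] roll [np.float64(-0.0024), np.float64(3.1392)]
```

View pics/w1c.png

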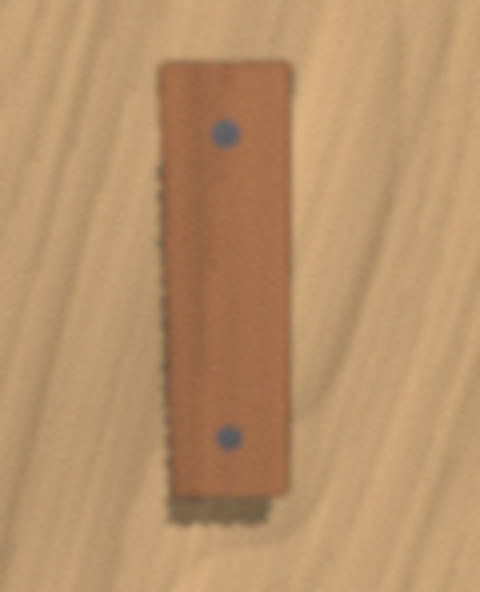

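The contour gives block centre (0.5316, -0.2297) and size about 36x129.5 mm, which agrees with the top view. I'll descend over it and grip at TCP z≈0.027.

Request:
arm_command:
  plan:
    - [[1,0,-1],0]
    - [[2.5,-0.1,-2.5],0]
    - [[4,-0.1,-4],0]
    - [[6,-0.2,-5.5],0]
    - [[7.9,-0.2,-6],0]
    - [[9.5,-0.2,-6],0]
    - [[11,-0.2,-6],0]
    - [[12.5,-0.2,-6],0]
    - [[12.5,-0.2,-6],0]
    - [[12.5,-0.2,-6],0]
  grip: 1

```text
t: 3.4
ee_pos: [0.5312, -0.2291, 0.1047]
tool_rot: [0.426, 0.565, -0.426, 0.564]
wrist_force: [-1.0, -0.2, 1.2]
width: 0.0855
```

```bash
python3 - <<'E'
from h import *
plan([.5316,-.2297,.027],16.06)
m=imaging.camera_model('wrist'); im=imaging.snapshot('wrist'); cv2.imwrite('pics/w2.png',im)
E
```

```text
t 3.4 ee [ 0.5312 -0.2291  0.1047] xaxis [-1.3e-03 -6.0e-04 -1.0e+00] yhead 15.91 j [-0.533  0.489 -0.203  0.88  -0.001  0.76 ] F [-1.04 -0.22  1.17] w 0.0855
shift cm [7.77 0.03 0.06] roll [np.float64(-0.0027), np.float64(3.1389)]
```

View pics/w2.png

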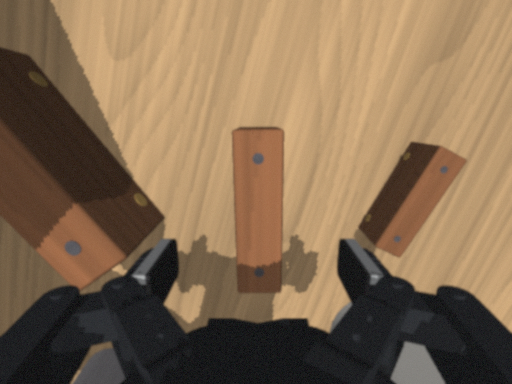

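The block lies centred between the fingers (column 258). The large block's corner at (163,217) is near the left finger, so I'll check that clearance.

```bash
python3 - <<'E'
from h import *
m=imaging.camera_model('wrist'); s=ctrl.get_state(); M=R.from_quat(s['tool_rot']).as_matrix()
for p,z in [((163,217),.08),((163,217),.0),((125,260),.08),((83,289),.08),((380,243),.04),((360,225),.04),((233,130),.06),((283,130),.06),((238,291),.06),((282,291),.06)]:
    P=onplane(m,[p],z)[0]; print(p,z,P.round(3),'tool yz mm',((P-s['ee_pos'])@M[:,1:]*1000).round(0))
E
```

```text
(163, 217) 0.08 [ 0.469 -0.239  0.08 ] tool yz mm [-63.  -8.]
(163, 217) 0.0 [ 0.448 -0.276  0.   ] tool yz mm [-93.  22.]
(125, 260) 0.08 [ 0.449 -0.278  0.08 ] tool yz mm [-93.  24.]
(83, 289) 0.08 [ 0.422 -0.311  0.08 ] tool yz mm [-128.   48.]
(380, 243) 0.04 [ 0.641 -0.23   0.04 ] tool yz mm [105.  31.]
(360, 225) 0.04 [ 0.618 -0.22   0.04 ] tool yz mm [86. 14.]
(233, 130) 0.06 [ 0.498 -0.173  0.06 ] tool yz mm [-16. -64.]
(283, 130) 0.06 [ 0.531 -0.163  0.06 ] tool yz mm [ 18. -64.]
(238, 291) 0.06 [ 0.534 -0.295  0.06 ] tool yz mm [-16.  64.]
(282, 291) 0.06 [ 0.568 -0.285  0.06 ] tool yz mm [20. 64.]
```

(163,217) is a bottom corner (the side face has the gold holes), so both of the large block's near corners lie 93 mm away against the fingers' 57 mm. That's clear, so I'll go down and close.

Request:
arm_command:
  plan:
    - [[1.5,0.1,0],0]
    - [[3.5,0.1,0],0]
    - [[5.5,0.1,0],0]
    - [[7,0.1,0],0]
    - [[7.8,0.1,0],0]
    - [[7.8,0.1,0],0]
    - [[7.8,0.1,0],0]

```text
t: 4.15
ee_pos: [0.5331, -0.2295, 0.028]
tool_rot: [0.426, 0.564, -0.426, 0.565]
wrist_force: [-0.1, -0.5, 1.1]
width: 0.0855
```

Request:
arm_command:
  plan:
    - [[0,0,0],0]
    - [[0,0,0],0]
    - [[0,0,0],0]
    - [[0,0,0],0]
    - [[0,0,0],0]
    - [[0,0,0],0]
    - [[0,0,0],0]
    - [[0,0,0],0]
    - [[0,0,0],0]
    - [[0,0,0],0]
  grip: 0
  grip_force: 70

```text
t: 5.15
ee_pos: [0.5334, -0.2298, 0.0286]
tool_rot: [0.426, 0.564, -0.426, 0.565]
wrist_force: [-1.5, 0.9, 5.2]
width: 0.0351
```

Gripped (width 35 mm, TCP z 0.0286 with the block on the counter). Lifting and checking the hold.

Request:
arm_command:
  plan:
    - [[-0.5,0,0],0]
    - [[-1.5,0,0],0]
    - [[-3,0,0],0]
    - [[-5,0,0],0]
    - [[-7,0,0],0]
    - [[-9,0,0],0]
    - [[-11,0,0],0]
    - [[-12,0,0],0]
    - [[-12,0,0],0]

```text
t: 6.05
ee_pos: [0.534, -0.2299, 0.1502]
tool_rot: [0.426, 0.563, -0.426, 0.566]
wrist_force: [-0.6, 0.3, -3.0]
width: 0.035
```

```bash
python3 - <<'E'
from h import *
plan([.548,.089,.15],2.0)
E
```

```text
t 6.05 ee [ 0.534  -0.2299  0.1502] xaxis [ 0.0035 -0.0035 -1.    ] yhead 15.9 j [-0.532  0.448 -0.14   0.979 -0.001  0.762] F [-0.63  0.27 -2.96] w 0.035
shift cm [ -0.09  10.08 -30.29] roll [np.float64(0.2427), np.float64(-2.8989)]
```

Request:
arm_command:
  plan:
    - [[0,0.5,-1],0.02]
    - [[0,1,-3],0.04]
    - [[0,2,-6],0.06]
    - [[0,3,-9],0.08]
    - [[0,4,-12],0.1]
    - [[0,5,-15],0.12]
    - [[0,6,-18],0.14]
    - [[0,7,-21],0.16]
    - [[0,8,-24],0.18]
    - [[0,9,-27],0.2]
    - [[0,9.7,-29],0.22]
    - [[-0.1,10,-30],0.235]
    - [[-0.1,10.1,-30.3],0.243]
    - [[-0.1,10.1,-30.3],0.243]
    - [[-0.1,10.1,-30.3],0.243]
    - [[-0.1,10.1,-30.3],0.243]

```text
t: 7.65
ee_pos: [0.5481, 0.0884, 0.1499]
tool_rot: [0.491, 0.507, -0.492, 0.51]
wrist_force: [-0.1, 0.2, -2.5]
width: 0.0354
```

```bash
python3 - <<'E'
from h import *
import pickle
plan([.548,.089,.15],2.0)
m=imaging.camera_model('wrist'); im=imaging.snapshot('wrist'); cv2.imwrite('pics/w3.png',im);pickle.dump((m,ctrl.get_state()),open('w3.pkl','wb'))
E
```

```text
t 7.65 ee [0.5481 0.0884 0.1499] xaxis [ 0.0031 -0.0037 -1.    ] yhead 1.94 j [ 0.03   0.403 -0.213  0.952 -0.004  1.567] F [-0.07  0.18 -2.49] w 0.0354
shift cm [-0.01 -0.   -0.06] roll [np.float64(-0.0011), np.float64(3.1405)]
```

View pics/w3.png

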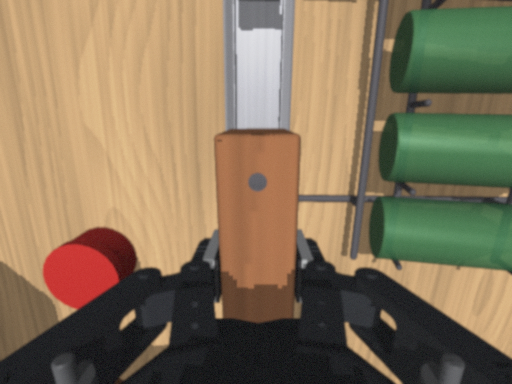

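The wrist view shows the held block (top face columns 217-299, front edge row ~135) and the channel ahead (rims at columns 228-293). I'll measure the channel's line and the block's.

```bash
python3 - <<'E'
from h import *
im=cv2.imread('pics/w3.png'); g=cv2.cvtColor(im,cv2.COLOR_BGR2GRAY); hsv=cv2.cvtColor(im,cv2.COLOR_BGR2HSV)
for r in (40,80,115): print(r,' '.join(f'{c}:{g[r,c]}/{hsv[r,c,1]}' for c in list(range(222,242))+list(range(276,298))))
for r in (150,200,290): print(r,' '.join(f'{c}:{hsv[r,c,0]},{hsv[r,c,1]},{g[r,c]}' for c in list(range(212,224))+list(range(290,303))))
cv2.imwrite('pics/w3c.png',cv2.resize(im[0:150,200:320],None,fx=4,fy=4,interpolation=cv2.INTER_CUBIC))
E
```

```text
40 222:162/85 223:160/52 224:152/16 225:147/3 226:135/7 227:131/8 228:129/8 229:126/8 230:128/8 231:132/9 232:147/12 233:158/8 234:143/9 235:145/9 236:186/9 237:213/5 238:217/5 239:216/6 240:218/7 241:216/6 276:220/6 277:219/6 278:216/7 279:214/5 280:193/9 281:149/8 282:150/10 283:171/9 284:166/8 285:158/8 286:151/7 287:150/10 288:151/8 289:153/10 290:149/10 291:142/5 292:142/21 293:155/61 294:172/90 295:178/98 296:179/100 297:177/102
80 222:161/99 223:156/84 224:156/46 225:151/10 226:138/7 227:132/8 228:128/8 229:129/8 230:128/8 231:131/10 232:137/11 233:145/10 234:145/7 235:126/8 236:137/9 237:178/8 238:197/9 239:206/8 240:203/9 241:205/11 276:208/8 277:207/10 278:202/7 279:183/7 280:148/10 281:146/7 282:158/9 283:161/8 284:155/8 285:152/10 286:152/8 287:153/6 288:149/8 289:145/9 290:137/7 291:149/52 292:170/86 293:179/99 294:175/102 295:176/99 296:173/102 297:171/104
115 222:164/99 223:162/98 224:158/76 225:157/31 226:147/7 227:138/5 228:131/8 229:130/8 230:130/10 231:128/8 232:130/6 233:139/11 234:148/7 235:127/10 236:131/8 237:167/10 238:188/9 239:191/10 240:195/8 241:193/9 276:
[... 617 characters left out ...]
:17,100,177 213:16,99,181 214:17,100,180 215:16,101,173 216:15,103,149 217:13,115,122 218:12,135,112 219:12,136,117 220:12,140,123 221:12,136,128 222:12,134,128 223:11,136,128 290:11,137,130 291:11,135,132 292:11,137,130 293:12,138,132 294:11,135,130 295:12,135,120 296:12,132,112 297:11,116,102 298:10,75,93 299:11,41,92 300:15,29,99 301:12,32,98 302:11,33,100
290 212:120,38,30 213:150,29,24 214:144,41,28 215:165,30,31 216:150,8,33 217:60,7,39 218:90,7,36 219:0,0,27 220:17,74,28 221:13,123,42 222:12,126,61 223:12,122,73 290:12,129,82 291:13,138,77 292:12,118,77 293:12,123,63 294:16,107,46 295:0,56,27 296:150,9,27 297:100,25,30 298:150,13,37 299:45,14,35 300:90,29,34 301:124,53,28 302:120,9,27
```

View pics/w3c.png

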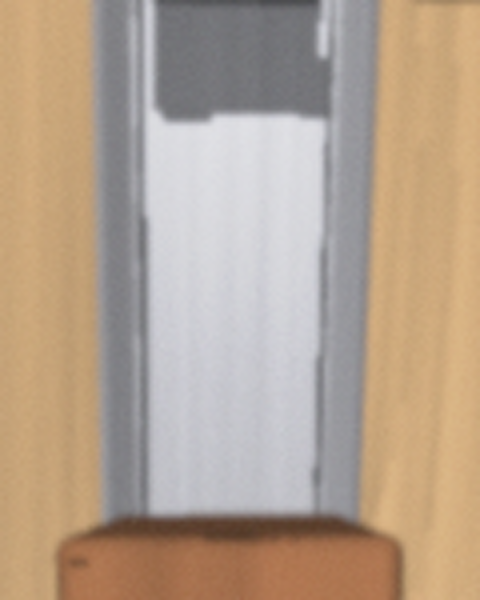

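```bash
python3 - <<'E'
from h import *
import pickle; m,s=pickle.load(open('w3.pkl','rb'))
def go(n,L,Rr,z):
    a=onplane(m,L,z);b=onplane(m,Rr,z); c=(a+b)/2; d=c[0]-c[-1]
    print(n,'mid',c[:,:2].round(4).tolist(),'w',(b-a)[:,0].round(4),'head mid',np.degrees(np.arctan2(d[1],d[0])).round(2),'L',np.degrees(np.arctan2(*(a[0]-a[-1])[[1,0]])).round(2),'R',np.degrees(np.arctan2(*(b[0]-b[-1])[[1,0]])).round(2))
go('rim',[(223,40),(223.9,80),(224.6,115)],[(292.8,40),(291,80),(289.8,115)],.024)
go('floor',[(235.7,40),(236.5,80),(236.8,115)],[(280.5,40),(279.3,80),(278.3,115)],.003)
go('block',[(214.6,150),(217.3,200)],[(300,150),(297,200)],s['ee_pos'][2]+.0314)
print(onplane(m,[(258,135)],.181), proj(m,[[.548,.089+.065,.181]]))
E
```

```text
rim mid [[0.5439, 0.2271], [0.5447, 0.1936], [0.5455, 0.1624]] w [0.0626 0.0623 0.0626] head mid 91.34 L 91.34 R 91.33
floor mid [[0.544, 0.2323], [0.5451, 0.1962], [0.5458, 0.1625]] w [0.0433 0.0429 0.0429] head mid 91.47 L 91.62 R 91.33
block mid [[0.5459, 0.1474], [0.5465, 0.1258]] w [0.0352 0.0346] head mid 91.72 L 92.49 R 90.95
[[0.54593981 0.1534436  0.181     ]] [[263.10675543 133.77700868]]
```

Channel line: x=0.5456 at y=0.162, heading 91.4°. The block in hand is within ~0.3 mm and 0.5° of it. Next I'll move over the seating point (block y≈-20 mm) and check the plate.

```bash
python3 - <<'E'
from h import *
plan([.5463,.1475,.11],1.4)
E
```

```text
t 7.7 ee [0.5481 0.0885 0.1499] xaxis [ 0.0033 -0.0036 -1.    ] yhead 1.94 j [ 0.031  0.403 -0.212  0.953 -0.004  1.568] F [-0.12 -0.32 -3.46] w 0.0352
shift cm [ 3.97  0.   -5.92] roll [np.float64(0.0093), np.float64(-3.1323)]
```

Request:
arm_command:
  plan:
    - [[0,0,-1],0.01]
    - [[0,0,-2.5],0.01]
    - [[0.5,0,-4],0.01]
    - [[1.5,0,-5.3],0.01]
    - [[2.8,0,-5.9],0.01]
    - [[3.7,0,-5.9],0.01]
    - [[4,0,-5.9],0.01]
    - [[4,0,-5.9],0.01]
    - [[4,0,-5.9],0.01]

```text
t: 8.6
ee_pos: [0.5465, 0.1468, 0.1099]
tool_rot: [0.494, 0.504, -0.494, 0.508]
wrist_force: [0.0, 0.8, -2.7]
width: 0.0349
```

```bash
python3 - <<'E'
from h import *
import pickle
plan([.5463,.1475,.0316],1.4)
m=imaging.camera_model('wrist'); im=imaging.snapshot('wrist'); cv2.imwrite('pics/w4.png',im);pickle.dump((m,ctrl.get_state()),open('w4.pkl','wb'))
t=imaging.snapshot('top'); cv2.imwrite('pics/t4.png',cv2.resize(t[160:230,90:230],None,fx=5,fy=5,interpolation=cv2.INTER_CUBIC))
E
```

```text
t 8.6 ee [0.5465 0.1468 0.1099] xaxis [ 0.0035 -0.0037 -1.    ] yhead 1.33 j [ 0.136  0.459 -0.238  0.871 -0.004  1.683] F [ 0.05  0.79 -2.66] w 0.0349
shift cm [ 7.83 -0.05 -0.1 ] roll [np.float64(-0.0013), np.float64(3.1403)]
```

View pics/w4.png

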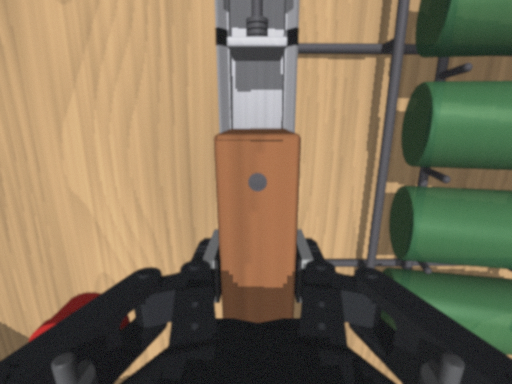

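The plate is at rows 37-60 (columns 226-288), the black rim marks at about rows 28-44, and the block is in line with the channel. I'll measure the plate face and marks.

```bash
python3 - <<'E'
from h import *
import pickle; m,s=pickle.load(open('w4.pkl','rb')); im=cv2.imread('pics/w4.png')
cv2.imwrite('pics/w4c.png',cv2.resize(im[0:150,200:320],None,fx=4,fy=4,interpolation=cv2.INTER_CUBIC))
g=cv2.cvtColor(im,cv2.COLOR_BGR2GRAY)
print(g[:70,222]);print(g[:70,292]);print(g[:70,245])
E
```

```text
[120 123 118 121 120 119 121 121 120 122 125 128 127 126 127 130 130 129
 131 128 127 131 123 127 128 127 126 109  86  50  35  30  36  32  32  25
  30  37  31  29  31  33  33  36  60  84 110 124 129 127 124 128 127 127
 128 127 127 126 125 126 126 126 129 129 128 127 128 127 125 126]
[108 108 110 109 106 111 111 112 121 133 144 150 149 151 150 149 150 151
 150 149 152 149 150 150 151 148 146 129  94  60  36  31  32  32  35  29
  29  31  35  38  33  38  30  34  68 100 133 146 151 151 152 148 149 149
 151 150 151 150 151 150 149 151 151 151 151 148 151 151 152 150]
[115 111 114 113 113 114 114 114 113 115 115 115 112 114 112 114 111 113
 110 104 103 101 105 106 103 105 105 117 146 180 192 196 194 193 196 196
 200 213 222 223 220 216 211 205 188 154 112  79  66  61  64  65  63  65
  61  63  62  61  62  65  78  97 109 109 113 113 113 114 113 117]
```

View pics/w4c.png

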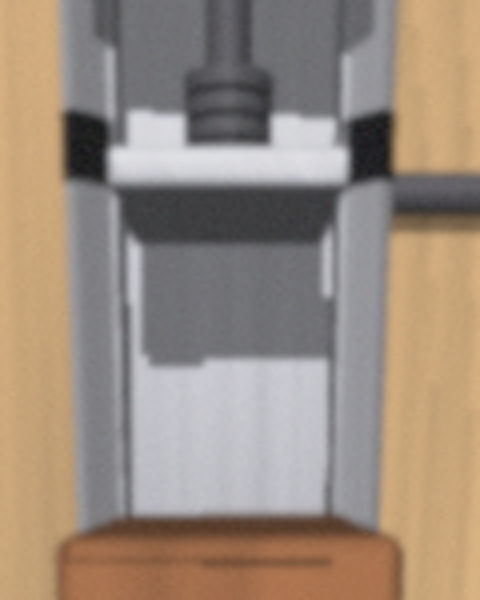

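```bash
python3 - <<'E'
from h import *
import pickle; m,s=pickle.load(open('w4.pkl','rb'))
print('marks far/near (y=110/98)',onplane(m,[(222,28.3),(222,44.8),(292,28.5),(292,45)],.024).round(4).tolist())
print('plate top front edge',onplane(m,[(257,45.3)],.055),'bottom',onplane(m,[(257,60.5)],.004))
print('rims',onplane(m,[(219.5,120),(294.5,120)],.024), 'block front',onplane(m,[(258,135)],s['ee_pos'][2]+.0314))
E
```

```text
marks far/near (y=110/98) [[0.5167, 0.283, 0.024], [0.5166, 0.2717, 0.024], [0.5696, 0.2841, 0.024], [0.5702, 0.2728, 0.024]]
plate top front edge [[0.54352679 0.26479189 0.055     ]] bottom [[0.54355098 0.26497475 0.004     ]]
rims [[0.51381885 0.21588762 0.024     ]
 [0.57541789 0.21727767 0.024     ]] block front [[0.54505236 0.2119188  0.14151706]]
```

The wrist camera puts the plate face at y≈0.2645 (marks agree: 0.2642) and the block's front at 0.2118, leaving a gap of about 53 mm. Rims and block are aligned to under 1 mm, so I'll lower it.

Request:
arm_command:
  plan:
    - [[1,0,0],0]
    - [[2.5,0,0],0]
    - [[4,0,0],0]
    - [[5,0,0],0]
    - [[5.8,0,0],0]
    - [[6.5,0,0],0]
    - [[7,0,0],0]
    - [[7.4,0,0],0]
    - [[7.6,0,0],0]
    - [[7.6,0,0],0]
    - [[7.6,0,0],0]

```text
t: 9.8
ee_pos: [0.5472, 0.1467, 0.0345]
tool_rot: [0.494, 0.504, -0.494, 0.508]
wrist_force: [0.0, 0.7, -3.0]
width: 0.0351
```

```bash
python3 - <<'E'
from h import *
plan([.5465,.147,.0316],1.4)
im=imaging.snapshot('wrist'); cv2.imwrite('pics/w5.png',im)
E
```

```text
t 9.8 ee [0.5472 0.1467 0.0345] xaxis [ 0.0045 -0.0035 -1.    ] yhead 1.33 j [ 0.135  0.547 -0.32   0.699 -0.004  1.683] F [ 0.01  0.65 -2.99] w 0.0351
shift cm [ 0.28 -0.07 -0.03] roll [np.float64(-0.0012), np.float64(3.1403)]
```

View pics/w5.png

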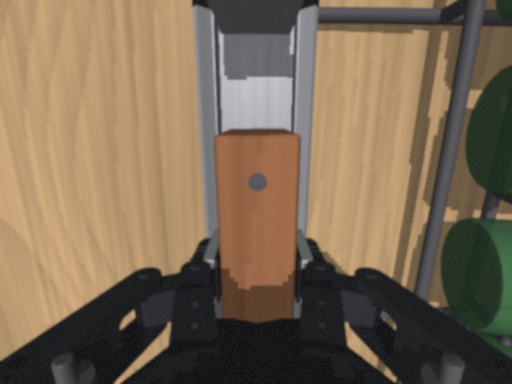

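The block is between the rims (rims at columns ~205 and 305, block 217-299), still about 3 mm above the floor, with no contact force. I'll lower the last bit and center it by -0.5 mm.

Request:
arm_command:
  plan:
    - [[0.1,-0.05,0],0]
    - [[0.2,-0.05,0],0]
    - [[0.25,-0.05,0],0]
    - [[0.3,-0.05,0],0]
    - [[0.3,-0.05,0],0]
    - [[0.3,-0.05,0],0]

```text
t: 10.45
ee_pos: [0.5468, 0.1466, 0.0317]
tool_rot: [0.494, 0.504, -0.494, 0.508]
wrist_force: [-1.7, -1.4, 1.2]
width: 0.0349
```

Request:
arm_command:
  plan:
    - [[0,0,0],0]
    - [[0,0,0],0]
    - [[0,0,0],0]

```text
t: 10.75
ee_pos: [0.5468, 0.1466, 0.0317]
tool_rot: [0.494, 0.504, -0.494, 0.508]
wrist_force: [-1.1, -0.7, 0.2]
width: 0.0349
```

```bash
python3 - <<'E'
from h import *
import pickle
plan([.5465,.147,.0316],1.4)
m=imaging.camera_model('wrist');im=imaging.snapshot('wrist'); cv2.imwrite('pics/w6.png',im);pickle.dump((m,ctrl.get_state()),open('w6.pkl','wb'))
s=imaging.snapshot('scene'); cv2.imwrite('pics/s6.png',cv2.resize(s[200:340,270:430],None,fx=4,fy=4,interpolation=cv2.INTER_CUBIC))
plan([.5465,.147,.0316],1.4)
E
```

```text
t 10.75 ee [0.5468 0.1466 0.0317] xaxis [ 0.0047 -0.0035 -1.    ] yhead 1.33 j [ 0.135  0.55  -0.324  0.692 -0.004  1.683] F [-1.12 -0.74  0.18] w 0.0349
shift cm [ 0.01 -0.03 -0.04] roll [np.float64(-0.0013), np.float64(3.1403)]
t 10.85 ee [0.5468 0.1466 0.0317] xaxis [ 0.0047 -0.0035 -1.    ] yhead 1.33 j [ 0.135  0.55  -0.324  0.692 -0.004  1.683] F [-0.91 -0.74  0.11] w 0.0351
shift cm [ 0.01 -0.03 -0.04] roll [np.float64(-0.0013), np.float64(3.1403)]
```

View pics/s6.png

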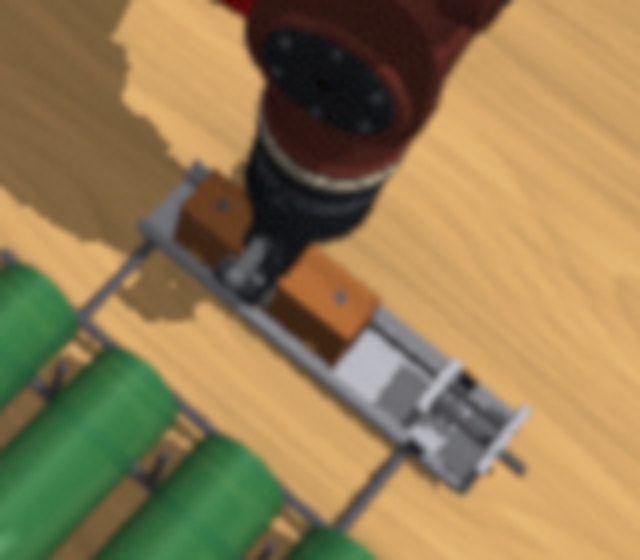

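View pics/w6.png

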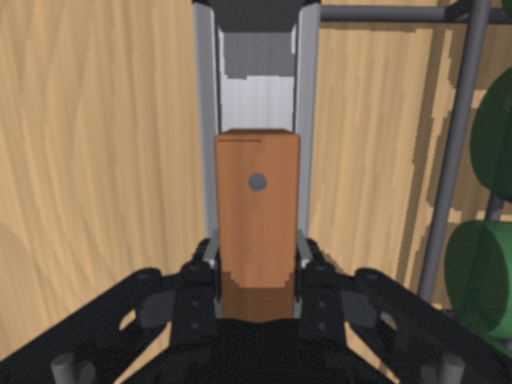

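The force change (−3 → 0 N) and TCP z=0.0317 show the block resting on the channel floor. Both pictures show it lengthways between the rims, front edge well short of the plate. I'll slide it 45 mm towards the plate (tool −z), slowly.

Request:
arm_command:
  plan:
    - [[0,0,-0.3],0]
    - [[0,0,-0.7],0]
    - [[0,0,-1.1],0]
    - [[0,0,-1.5],0]
    - [[0,0,-1.9],0]
    - [[0,0,-2.3],0]
    - [[0,0,-2.7],0]
    - [[0,0,-3.1],0]
    - [[0,0,-3.5],0]
    - [[0,0,-3.9],0]
    - [[0,0,-4.2],0]
    - [[0,0,-4.4],0]
    - [[0,0,-4.5],0]
    - [[0,0,-4.5],0]
    - [[0,0,-4.5],0]

```text
t: 12.35
ee_pos: [0.5459, 0.1918, 0.0317]
tool_rot: [0.495, 0.504, -0.494, 0.508]
wrist_force: [1.2, -1.5, 5.5]
width: 0.0352
```

Request:
arm_command:
  plan:
    - [[0,0,-0.1],0]
    - [[0,0,-0.2],0]
    - [[0,0,-0.3],0]
    - [[0,0,-0.4],0]
    - [[0,0,-0.4],0]
    - [[0,0,-0.4],0]

```text
t: 12.95
ee_pos: [0.5459, 0.196, 0.0317]
tool_rot: [0.495, 0.504, -0.494, 0.508]
wrist_force: [-0.7, -3.2, 3.7]
width: 0.0351
```

```bash
python3 - <<'E'
from h import *
import pickle
plan([.5465,.147,.0316],1.4)
m=imaging.camera_model('wrist');im=imaging.snapshot('wrist'); cv2.imwrite('pics/w7.png',im);pickle.dump((m,ctrl.get_state()),open('w7.pkl','wb'))
E
```

```text
t 12.95 ee [0.5459 0.196  0.0317] xaxis [ 0.0052 -0.0028 -1.    ] yhead 1.33 j [ 0.221  0.571 -0.284  0.711 -0.004  1.768] F [-0.66 -3.17  3.72] w 0.0351
shift cm [ 0.02 -0.05  4.9 ] roll [np.float64(-0.0012), np.float64(3.1404)]
```

View pics/w7.png

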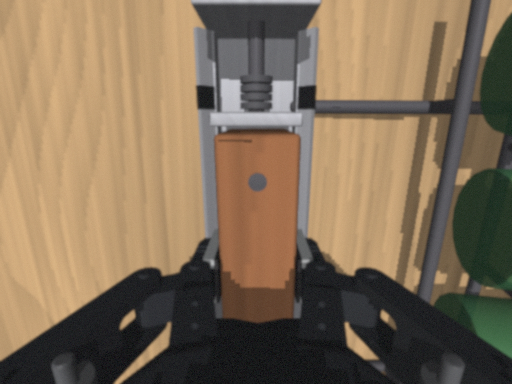

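The plate (row ~119) is now just ahead of the block's front edge (row ~132), nearly touching; the marks are at rows 85-108. I'll push on 10 mm and compare the force.

Request:
arm_command:
  plan:
    - [[0,0,-0.2],0]
    - [[0,0,-0.4],0]
    - [[0,0,-0.6],0]
    - [[0,0,-0.8],0]
    - [[0,0,-1],0]
    - [[0,0,-1],0]
    - [[0,0,-1],0]

```text
t: 13.7
ee_pos: [0.5456, 0.2056, 0.0317]
tool_rot: [0.495, 0.503, -0.494, 0.508]
wrist_force: [-0.1, -6.4, 6.1]
width: 0.0349
```

```bash
python3 - <<'E'
from h import *
import pickle
plan([.5465,.147,.0316],1.4)
m=imaging.camera_model('wrist');im=imaging.snapshot('wrist'); cv2.imwrite('pics/w8.png',im);pickle.dump((m,ctrl.get_state()),open('w8.pkl','wb'))
E
```

```text
t 13.7 ee [0.5456 0.2056 0.0317] xaxis [ 0.0051 -0.0038 -1.    ] yhead 1.32 j [ 0.238  0.576 -0.275  0.716 -0.005  1.786] F [-0.05 -6.43  6.08] w 0.0349
shift cm [ 0.03 -0.04  5.86] roll [np.float64(-0.0015), np.float64(3.1401)]
```

View pics/w8.png

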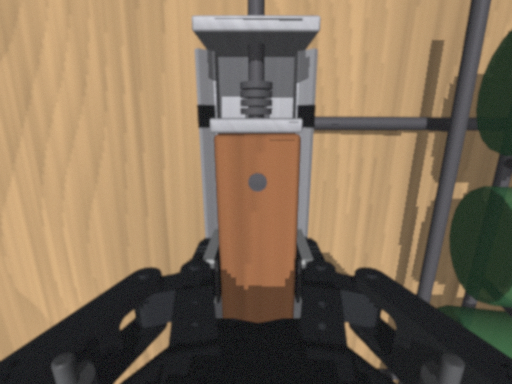

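The block's front now touches the plate (rows 120-132), with the marks at rows 105-127. I estimate the plate pushed in ~6 mm, and Fy changed to match. Another 8 mm.

Request:
arm_command:
  plan:
    - [[0,0,-0.1],0]
    - [[0,0,-0.25],0]
    - [[0,0,-0.4],0]
    - [[0,0,-0.55],0]
    - [[0,0,-0.7],0]
    - [[0,0,-0.8],0]
    - [[0,0,-0.8],0]
    - [[0,0,-0.8],0]

```text
t: 14.55
ee_pos: [0.5454, 0.2123, 0.0317]
tool_rot: [0.494, 0.503, -0.495, 0.508]
wrist_force: [-0.8, -10.4, 7.8]
width: 0.0352
```

```bash
python3 - <<'E'
from h import *
import pickle
plan([.5465,.147,.0316],1.4)
m=imaging.camera_model('wrist');im=imaging.snapshot('wrist'); cv2.imwrite('pics/w9.png',im);pickle.dump((m,ctrl.get_state()),open('w9.pkl','wb'))
cv2.imwrite('pics/w9c.png',cv2.resize(im[0:160,180:340],None,fx=3.5,fy=3.5,interpolation=cv2.INTER_CUBIC))
E
```

```text
t 14.55 ee [0.5454 0.2123 0.0317] xaxis [ 0.0049 -0.0064 -1.    ] yhead 1.25 j [ 0.25   0.58  -0.267  0.721 -0.007  1.799] F [ -0.83 -10.35   7.81] w 0.0352
shift cm [ 0.05 -0.03  6.53] roll [np.float64(-0.0026), np.float64(3.139)]
```

View pics/w9c.png

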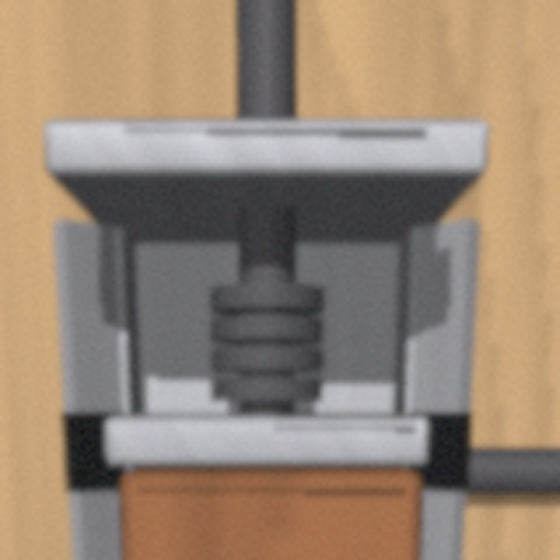

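The plate's face edge is at crop row 467, between the marks' rows 413-489. I'll turn those into a travel figure.

```bash
python3 - <<'E'
from h import *
import pickle; m,s=pickle.load(open('w9.pkl','rb'))
c=lambda p:(np.array(p,float)+.5)/3.5-.5+np.array([180,0])
mk=onplane(m,[c(p) for p in [(84,413),(82,489),(452,413),(450,489)]],.024); y104=mk[:,1].mean()
f=onplane(m,[c((265,467))],.055)[0]; g=onplane(m,[c((265,416))],.055)[0]
print(mk[:,1].round(4),'face',f[1].round(4),'back',g[1].round(4),'travel by marks mm',(f[1]-y104+.014)*1000,'by back',(g[1]-.006-y104+.014)*1000,'by TCP',(s['ee_pos'][1]+.065-.2645)*1000)
E
```

```text
[0.2835 0.272  0.2847 0.2732] face 0.2778 back 0.2839 travel by marks mm 13.423346290467418 by back 13.52619742097637 by TCP 12.815523104690419
```

Plate travel is 13.4 mm by the marks and 12.8 mm by the TCP, about 8 N and near half-way. I'll hold steady, commanding 1.5 mm ahead to offset the servo's lag.

Request:
arm_command:
  plan:
    - [[0,0,-0.15],0]
    - [[0,0,-0.15],0]
    - [[0,0,-0.15],0]
    - [[0,0,-0.15],0]
    - [[0,0,-0.15],0]
    - [[0,0,-0.15],0]
    - [[0,0,-0.15],0]
    - [[0,0,-0.15],0]
    - [[0,0,-0.15],0]
    - [[0,0,-0.15],0]
    - [[0,0,-0.15],0]
    - [[0,0,-0.15],0]
    - [[0,0,-0.15],0]
    - [[0,0,-0.15],0]
    - [[0,0,-0.15],0]
    - [[0,0,-0.15],0]
    - [[0,0,-0.15],0]
    - [[0,0,-0.15],0]
    - [[0,0,-0.15],0]
    - [[0,0,-0.15],0]

```text
t: 16.6
ee_pos: [0.5453, 0.2125, 0.0318]
tool_rot: [0.494, 0.502, -0.496, 0.509]
wrist_force: [0.3, -10.5, 7.5]
width: 0.0348
```

Request:
arm_command:
  plan:
    - [[0,0,-0.15],0]
    - [[0,0,-0.15],0]
    - [[0,0,-0.15],0]
    - [[0,0,-0.15],0]
    - [[0,0,-0.15],0]
    - [[0,0,-0.15],0]
    - [[0,0,-0.15],0]
    - [[0,0,-0.15],0]
    - [[0,0,-0.15],0]
    - [[0,0,-0.15],0]
    - [[0,0,-0.15],0]
    - [[0,0,-0.15],0]
    - [[0,0,-0.15],0]
    - [[0,0,-0.15],0]
    - [[0,0,-0.15],0]
    - [[0,0,-0.15],0]
    - [[0,0,-0.15],0]
    - [[0,0,-0.15],0]
    - [[0,0,-0.15],0]
    - [[0,0,-0.15],0]

```text
t: 18.6
ee_pos: [0.5453, 0.2126, 0.0318]
tool_rot: [0.493, 0.501, -0.497, 0.509]
wrist_force: [-0.3, -11.1, 8.2]
width: 0.0354
```

```bash
python3 - <<'E'
from h import *
import pickle
plan([.5465,.147,.0316],1.4)
m=imaging.camera_model('wrist');im=imaging.snapshot('wrist'); cv2.imwrite('pics/w10.png',im)
cv2.imwrite('pics/w10c.png',cv2.resize(im[0:160,180:340],None,fx=3.5,fy=3.5,interpolation=cv2.INTER_CUBIC))
s=imaging.snapshot('scene'); cv2.imwrite('pics/s10.png',s)
print(ctrl.get_state()['qvel'].round(3))
E
```

```text
t 18.6 ee [0.5453 0.2126 0.0318] xaxis [ 0.0048 -0.0116 -0.9999] yhead 1.13 j [ 0.254  0.581 -0.264  0.724 -0.012  1.805] F [ -0.3  -11.1    8.22] w 0.0354
shift cm [ 0.1  -0.01  6.56] roll [np.float64(-0.0047), np.float64(3.1369)]
[-0.001 -0.    -0.001  0.     0.     0.   ]
```

View pics/w10c.png

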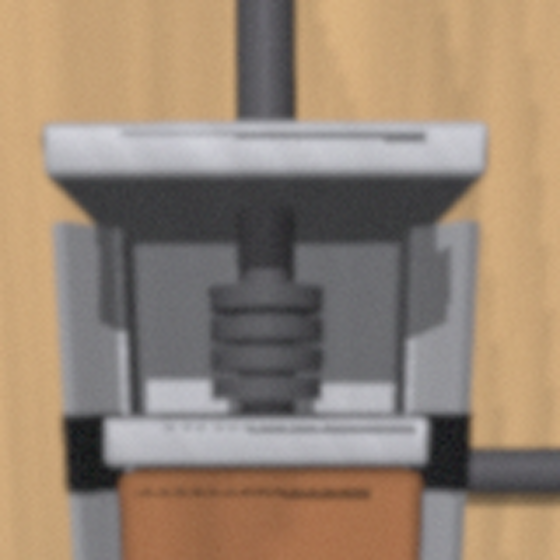

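View pics/s10.png

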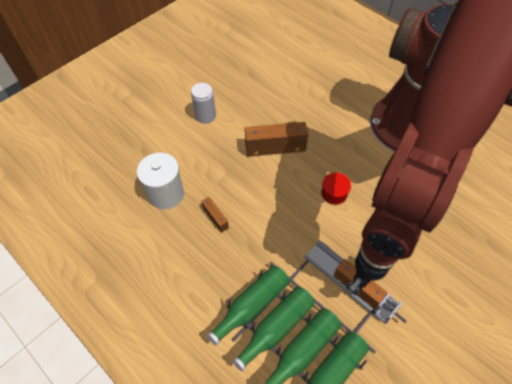

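The plate stays level with the marks (crop row 467) and hasn't moved during the 4 s hold, and the bystanders are at their starting pixels. Handing in.

```bash
python3 -c "
from workcell import ctrl
print(ctrl.job_done())"
```

```text
the job is handed in; nothing more can be done
None
```

I gripped the middle-sized block (measured 36 x 130 mm) and lowered it onto the channel floor about 50 mm short of the plate. I then slid it in and pushed the plate to about half-way, held it there for 4 s and handed the job in at about 18.7 s, still gripping the block.

**Last checks:**
- **Plate travel:** 13.4 mm by the rim marks and 12.8 mm by the tool position at the start of the hold, about 8 N of spring force. The plate looked unchanged in the picture after the hold.
- **Hold:** the tool moved less than 0.5 mm over the 4 s, with the fingers at 35 mm on the block.
- **Bystanders:** the canister, cap tin and can are at the same pixels in the scene picture as at the start.

**What disagreed:**
- **Plate position:** my first estimate from the top camera was about 6 mm short of the wrist camera's, so I used the wrist camera, which agreed with the rim marks.
- **Push force:** the wrist read about 11 N along the channel. The excess over 8 N is probably friction on the channel floor, as the block was also pressed down with about 10 N.
- **Tool tilt:** it crept to about 0.012 rad during the hold, well within the 0.1 rad limit for the block.

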